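Set the press foot with the inner knob and lock it

ROBOT

A 6-joint arm with a two-finger parallel gripper is mounted at the origin on the work surface. World frame = base frame: x ahead of the robot, y to its left, z up, the work surface at z = 0. Lengths are in m, angles in rad, forces in N, time in s.
With the tool pointing down it reaches from about 0.25 to 0.775 m from the base axis. Payload 4 kg.
Tool frame: the origin (TCP) lies midway between the tips of the shut fingers; the grasp point (between the pads) lies 19 mm behind it; z points along the fingers, y is the line along which they close (so a half turn about z gives the same grasp; the last joint's range is limited). The gripper opens to 94 mm and grips with 3 to 60 N. Pads are 16 mm wide; open, the fingers measure 119 mm over their backs; the gripper's body (75 mm by 177 mm) begins 78 mm behind the grasp point.
Start: joints at [-1.265, 0.087, 1.371, -0, 1.684, -0.103], TCP at [0.219, -0.505, 0.206] pointing down, gripper open.
Joint ranges: [-3.1, 3.1], [-0.76, 2.03], [0.27, 2.55], [-1.08, 4.22], [0.17, 2.65], [-2.57, 2.57]. Speed limits (rad/s): [2.79, 2.79, 3.14, 3.14, 3.14, 3.14].

INTERFACE

Orientations are given as [roll, pitch, yaw] about the fixed x, y, z axes, in that order (R = Rz(yaw) Ry(pitch) Rx(roll)).
In Python, from bench import robot gives the robot as it stands.
- The arm moves only by the tool servo_tool, never from a script. Its argument "moves" is a list of rows, each a list of 5 numbers: the shift along the tool's x, y, z in units of 25 mm (1.0 is 25 mm), then the turn about the tool's z in units of 6 degrees (1.0 is 6 degrees), then the closure, from 0 (fully open) to 1 (shut). In form: [[dx, dy, dz, yaw, gripper], ...]. A call has 1 to 10 rows; each row is the pose to reach, as a shift and turn from the pose commanded when the call began, along the tool's axes at that moment; what a row does not reach only later rows make up. A row lasts 1/12 s, in which the tool goes at most 41.7 mm and 7.16 degrees, less where a joint would pass 70% of its speed; a pose out of reach is approached as far as the arm can. A call with a gripper value outside its range is refused whole. The fingers move at their own pace and stop on an object; the grip force is fixed at half the most. Time passes only in rows, so rows that repeat a pose let the fingers close. It gives the time, the measured TCP pose, the force, the opening and the grip force at its end, in the units of the state.
- robot.get_obs(): the state, without advancing time (a new reading comes with each control period).
- robot.snapshot(name): name is "scene" or "top" or "wrist"; returns a dict with "image" (480x640x3 uint8, blue, green, red), "fx", "fy", "cx", "cy" (pixels), "eye" and "orientation" of the camera in the world; the wrist camera has in their place "T_tool_cam" (4x4, takes a point from camera to tool coordinates, whose origin is the TCP and whose axes are the flange's). Camera axes: x right, y down, z forward; pixel columns grow to the right and rows downward; lengths in m; the calibration is good to about 2 mm. A picture is of the moment at which its call begins: read the wrist's pose just before it. There is no depth.
- robot.close_job(): hands the job in; it is judged then, once.
The state is a dict: "time": time; "joint_positions": joint angles; "qvel": joint speeds; "joint_torque": joint torques, N m; "tool_pos": TCP position; "ee_rot": TCP orientation; "wrist_force": force on the tool from outside, world axes, zero at the start; "wrist_torque": the same for the moment, N m; "width": finger opening in m; "finger_force": force on a finger pad.
Only numpy, scipy, OpenCV 4.12 (cv2) and the standard library are available. Lean on these libraries where they do the work, as an engineer would, in place of code of your own. Each camera call takes 0.05 s, during which the arm holds its last target. There are 200 camera calls.

TASK

On the wire-stripping machine, turn only the small inner bar knob of the concentric pair clockwise, by feel, until the sprung press foot bears snugly on the brass contact in the nest, at about 12 N and never as much as 22 N, without dragging the outer ring round with it. Then push the lock lever over, away from the robot's side, to lock the setting, let go, and leave the loose things lying about where they are.

Things in the scene. Friction and masses are not known exactly. Their poses are not given: they have to be found in the camera images.
- machine: White housing, 220 (x) x 300 (y) x 90 mm high, fixed to the bench; place and yaw (up to 0.3 rad) differ. Origin: centre of underside; x points from front to back, away from the robot. On its grey top (z 90 mm), in its frame: knob pair at x -20, y 0; press at x 35, y -85 (at most 104 mm above the top); lock lever at x 30, y 95. Small loose things lie along the top's front edge.
- knob_grip (a point): Centre of the top face of the small inner knob: a black bar 26 mm long (this frame's x), 10 mm thick (y), 16 mm deep on a 2 mm hub; its top is 18 mm above the outer ring's top face and 40 mm above the machine's top. z is up, along the turning axis. It starts fully released with the bar along the machine's x and turns only clockwise seen from above, up to 2.4 rad.
- knob_axis (a point): On the knobs' axis, level with the machine's top. Turning the inner knob takes 0.3 N m while the foot is free (less, or none, is read when standing still). Clockwise lowers the press head 15 mm per rad, so each newton on the foot adds 0.015 N m: against the free part of the turn, torque steps up by 0.09 on touching, is 0.18 more at 12 N and 0.33 more at 22 N. The knob stays where it is left.
- ring_mark (a point): Point on the top face of the outer ring, 24 mm from the axis, on its black tick. The ring is a knurled aluminium disc of 52 mm diameter, 18 mm high, its top face 22 mm above the machine's top, directly beneath the inner knob and coaxial with it. It holds another setting and turns very easily (0.03 N m); it starts at any angle up to 0.8 rad either way.
- head: Aluminium press head on a column, lowered by the inner knob; below it hangs a steel foot, a 22 mm disc, on a spring. Origin: centre of the head's underside over the nest; foot's underside 18 mm lower until it meets something. The spring is preloaded: on touching, the force comes up at once to 6 N, then 2.4 N more per mm of head travel: 12 N is 0.17 rad past touching.
- nest (a point): Centre of the mouth of the square nest below the foot, 19 mm wide inside, walls 26 mm high on the machine's top. In it stands a loose turned brass contact, 16 mm diameter, 32 mm tall, on a stop whose height is not known: its top is 7 to 22 mm above this point, so the gap from foot to contact at the start may be anything from 5 to 20 mm.
- lock (a joint): Angle of the lock lever: 0 leaning towards the machine's front (the robot), 1.0 rad fully over to the back (machine's +x). It stays where it is left and needs about 1.3 N at the tip.
- lock_tip (a point): Centre of the 26 mm black ball at the end of the lock lever, 50 mm from its pivot. The pivot's axis runs along the machine's y, 22 mm above the machine's top, at x 30, y 95 mm in the machine's frame.
- spare: Loose brass contact standing on the machine's top near its front right, 16 mm diameter, 32 mm tall; origin centre of its foot. To be left alone.
- wrench: Loose steel spanner, 110 mm long, lying on the machine's top along the front left edge; to be left alone.
- screwdriver: Screwdriver on the bench to the left; to be left alone.
- spool: Red reel, 100 mm diameter, 60 mm high, on the bench to the right; to be left alone.
- oil: White bottle, 50 mm diameter, 130 mm high, on the bench to the right; to be left alone.
- bin_small: Blue open bin 160 x 110 x 60 mm on the bench to the left; to be left alone.
- tape: Cardboard-brown roll, 80 mm diameter, 24 mm high, on the bench to the left; to be left alone.

How it is judged:
By the outcome, as a careful person would: the job done as asked, in the order asked, and still so for the second after the job is handed in, with the robot touching nothing.
It also fails if it takes over 70 s, if anything falls off the work surface, if the arm or the gripper's body presses on something with over 40 N, if the wrist force passes 120 N, or if a joint passes its speed limit or range.

## Working session

There is one attempt and no reset: what is moved stays moved. The work goes in short steps, Python scripts to look and compute and a tool call to move; the robot and the scene stay as the last step left them, time stands still between calls to the robot, and variables do not carry over. Pictures are saved under pics/ and viewed, at most 10 in all, crops included, and the job is handed in when it is done.

Besides the shell and the picture viewer there is one more tool, called after "Call:" as name(argument=value, ...), one argument or row to a line, values as JSON. servo_tool: Moves the arm, as the interface text tells. Its arguments: {"type":"object","properties":{"moves":{"type":"array"}},"required":["moves"]}

```bash
mkdir -p pics; ls
cat > h.py <<'E'
import numpy as np,cv2
from scipy.spatial.transform import Rotation as R
from bench import robot
def snap(n,f):
    o=robot.get_obs(); s=robot.snapshot(n); cv2.imwrite('pics/'+f,s['image']); return o,s
E
python3 - <<'E'
from h import *
for n in ("scene","top"):
    o,s=snap(n,n+'1.png'); print(n,s['fx'],s['cx'],s['cy'],s['eye'],np.array(s['orientation']).tolist())
o=robot.get_obs(); print(o)
E
```

```text
pics
scene 444.4311626899783 314.2579844043087 237.59612702741654 [ 1.4175605  -0.27531281  0.83763596] [-2.2169609182857206, -0.014200012817551011, 1.209498883910844]
top 503.1657566192959 318.1413585694758 241.65919783493464 [0.33005739 0.05001427 1.21333859] [-2.9531729403092055, -0.004903359879537383, -1.585518010611493]
{'time': 0.1, 'joint_positions': array([-1.26510754e+00,  8.78869735e-02,  1.37206353e+00, -6.43778815e-05,
        1.68360641e+00, -1.03113456e-01]), 'qvel': array([ 4.78793731e-05, -1.47531373e-03, -3.89810196e-03, -1.96344875e-04,
        6.58227318e-04, -6.86228298e-04]), 'joint_torque': array([ 2.17719346e-03, -3.41253233e+01, -3.03302658e+01,  7.19848112e-02,
        3.04152304e-02, -9.35265689e-05]), 'tool_pos': array([ 0.21845207, -0.50422656,  0.2044381 ]), 'ee_rot': array([-3.13963224e+00, -1.38540138e-04,  4.08794925e-01]), 'wrist_force': array([-0.08158079,  0.33499962, -0.02253022]), 'wrist_torque': array([-0.01517443, -0.02011294, -0.0067827 ]), 'finger_force': 0.0, 'width': 0.0939354722785463}
```

View pics/top1.png

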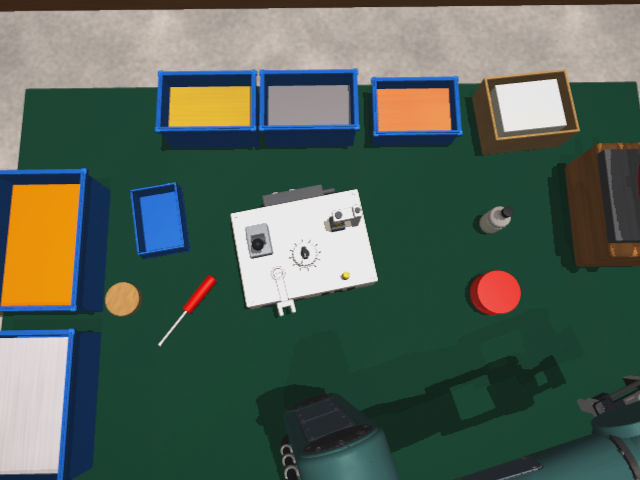

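View pics/scene1.png

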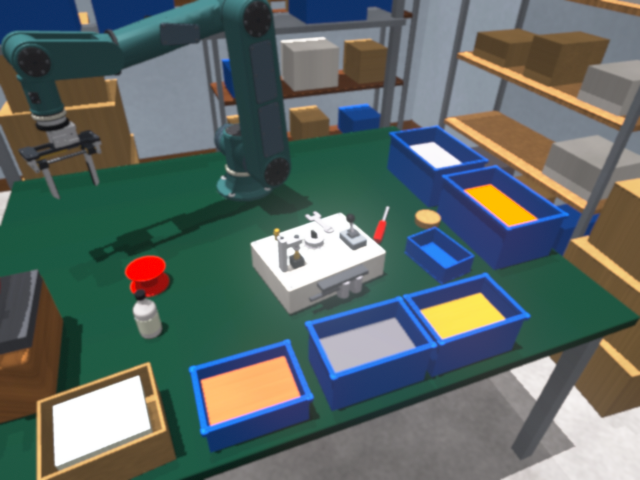

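The top view shows the white machine with corners near (231,213), (358,190), (377,281) and (246,307). The knob is at (305,254), the lock at (258,243), the press at (345,215), the spare at (346,275) and the spanner at (282,290). I'll compute its pose.

```bash
cat >> h.py <<'E'
def ray(s,u,v,o=None):
    K=np.array([[s['fx'],0,s['cx']],[0,s['fy'],s['cy']],[0,0,1]])
    d=np.linalg.solve(K,[u,v,1])
    if 'T_tool_cam' in s:
        T=np.eye(4);T[:3,:3]=R.from_euler('xyz',o['ee_rot']).as_matrix();T[:3,3]=o['tool_pos']
        T=T@np.array(s['T_tool_cam']); return T[:3,3],T[:3,:3]@d
    return np.array(s['eye']),R.from_euler('xyz',s['orientation']).as_matrix()@d
def onz(s,u,v,z,o=None):
    e,d=ray(s,u,v,o); return e+d*(z-e[2])/d[2]
def tri(*rays):
    A=np.zeros((3,3));b=np.zeros(3)
    for e,d in rays:
        d=d/np.linalg.norm(d);P=np.eye(3)-np.outer(d,d);A+=P;b+=P@e
    return np.linalg.solve(A,b)
E
python3 - <<'E'
from h import *
o,s=snap('top','t2.png')
for p in [(231,213),(358,190),(377,281),(246,307)]: print(onz(s,*p,.09).round(4))
for p,z in [((305,254),.13),((258,243),.15),((346,275),.122)]: print(p,onz(s,*p,z).round(4))
w=robot.snapshot('wrist'); print(np.array(w['T_tool_cam']).round(3),w['fx'])
E
```

```text
[0.6139 0.2404 0.09  ]
[ 0.6648 -0.0529  0.09  ]
[ 0.4526 -0.0892  0.09  ]
[0.399  0.2034 0.09  ]
(305, 254) [0.5095 0.0707 0.13  ]
(258, 243) [0.5316 0.1711 0.15  ]
(346, 275) [ 0.4632 -0.0181  0.122 ]
[[-0.002 -0.959 -0.284  0.084]
 [ 1.    -0.002 -0.     0.002]
 [-0.    -0.284  0.959 -0.18 ]
 [ 0.     0.     0.     1.   ]] 423.6459518866232
```

Call:
servo_tool(
  moves=[
    [0,0,-1.5,-1.1,0.3],
    [1,-0.8,-2.8,-2.2,0.3],
    [2.2,-1.8,-3.8,-3.3,0.3],
    [3.4,-2.8,-3.8,-4.4,0.3],
    [4.6,-3.8,-3.8,-5.5,0.3],
    [5.8,-4.8,-3.8,-6.6,0.3],
    [7,-5.8,-3.8,-7.7,0.3],
    [8.2,-6.8,-3.8,-8.8,0.3],
    [9.4,-7.8,-3.8,-9.9,0.3],
    [10.6,-8.8,-3.8,-11,0.3],
  ],
)

```text
time: 1.03
tool_pos: [0.3746, -0.1956, 0.3005]
ee_rot: [3.141, 0.0, 1.566]
wrist_force: [0.5, -0.2, -1.2]
width: 0.0653
finger_force: 0.0
```

```bash
cat > go.py <<'E'
import sys
from h import *
# print move in tool units to a world target x y z yaw
o=robot.get_obs(); t=np.array([float(a) for a in sys.argv[1:5]])
r=R.from_euler('xyz',o['ee_rot']); d=r.inv().apply(t[:3]-o['tool_pos'])/.025
dy=t[3]-o['ee_rot'][2]; dy=(dy+np.pi)%(2*np.pi)-np.pi
print('t',o['time'],'pos',o['tool_pos'].round(4),'rot',o['ee_rot'].round(3),'q6',o['joint_positions'][5].round(3),'move',d.round(2),(-np.degrees(dy)/6).round(2))
E
python3 go.py .51 .07 .3 3.312
```

```text
t 1.0333 pos [ 0.3746 -0.1956  0.3005] rot [3.141 0.    1.566] q6 -0.611 move [10.65  5.36  0.02] -16.67
```

Call:
servo_tool(
  moves=[
    [1.2,0.6,0,-1.1,0.3],
    [2.4,1.2,0,-2.2,0.3],
    [3.6,1.8,0,-3.3,0.3],
    [4.8,2.4,0,-4.4,0.3],
    [6,3,0,-5.5,0.3],
    [7.2,3.6,0,-6.6,0.3],
    [8.4,4.2,0,-7.7,0.3],
    [9.6,4.8,0,-8.8,0.3],
    [10.6,5.4,0,-9.9,0.3],
    [10.6,5.4,0,-11,0.3],
  ],
)

```text
time: 1.87
tool_pos: [0.5133, 0.0703, 0.2989]
ee_rot: [3.14, -0.002, 2.724]
wrist_force: [-0.3, -0.8, -0.6]
width: 0.0655
finger_force: 0.0
```

Call:
servo_tool(
  moves=[
    [0,0,0,-1.1,0.3],
    [0,0,0,-2.2,0.3],
    [0,0,0,-3.3,0.3],
    [0,0,0,-4.4,0.3],
    [0,0,0,-5.6,0.3],
    [0,0,0,-5.6,0.3],
    [0,0,0,-5.6,0.3],
  ],
)

```text
time: 2.45
tool_pos: [0.5119, 0.0662, 0.3003]
ee_rot: [3.142, -0.0, -2.987]
wrist_force: [0.1, -0.4, 0.7]
width: 0.0658
finger_force: 0.0
```

Run:
```python
from h import *
o,s=snap('wrist','w1.png'); print(o['time'],o['tool_pos'],o['ee_rot'],o['joint_positions'],s['cx'],s['cy'])
np.save('o1.npy',o,allow_pickle=True)
```

```text
2.45 [0.51192522 0.0661654  0.30025308] [ 3.14158037e+00 -3.87845167e-04 -2.98721771e+00] [ 1.86912599e-02  1.28193219e-02  1.26226141e+00 -4.21219622e-05
  1.86689786e+00 -1.70649229e+00] 313.97844129015857 239.8837867528924
```

View pics/w1.png

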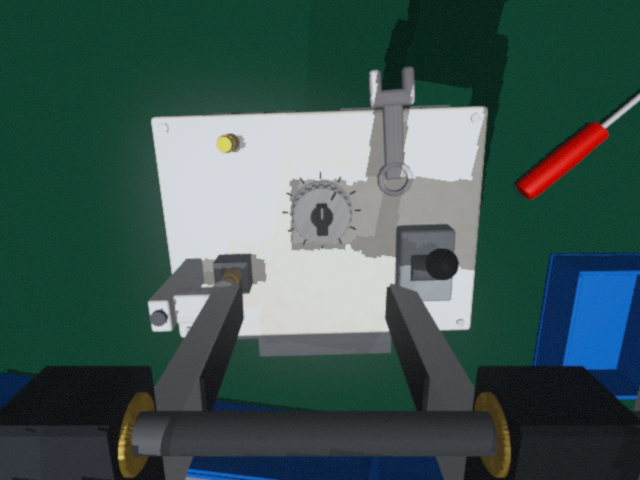

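The wrist view has the robot side at the top. The knob bar is at about (321,218), the ring tick at (334,196), the lock ball at (442,264), the nest at about (232,270) and the spare at (228,143). I'll measure these.

```bash
cat > k.py <<'E'
from h import *
import sys
def knob(img,x0,y0,r):
    c=img[y0-r:y0+r,x0-r:x0+r]; m=(c.max(2)<70).astype(np.uint8)
    n,l,st,ce=cv2.connectedComponentsWithStats(m)
    i=1+np.argmin([np.hypot(*(a-r))-0.02*s[4] if s[4]>40 else 999 for a,s in zip(ce[1:],st[1:])])
    rr=cv2.minAreaRect(np.argwhere(l==i)[:,::-1].astype(np.float32))
    return ce[i]+[x0-r,y0-r],st[i],(np.array(rr[0])+[x0-r,y0-r],rr[1],rr[2]),m
E
python3 - <<'E'
from k import *
o=np.load('o1.npy',allow_pickle=True).item(); s=robot.snapshot('wrist'); img=s['image']
c,st,rr,m=knob(img,321,217,26); print(c,st,rr)
for row in m: print(''.join('.#'[v] for v in row))
print('knob',onz(s,*rr[0],.13,o))
P=[onz(s,*p,.09,o)[:2] for p in [(152.5,118.5),(487,107),(470,328.5),(180,334)]]
print(np.round(P,4)); print('mean',np.mean(P,0))
d1=P[1]-P[0]; d2=P[2]-P[3]; 
print('yaw',np.arctan2(-d1[0],d1[1]),np.arctan2(-d2[0],d2[1]))
print('yaw x', [np.arctan2(*(b-a)[::-1]) for a,b in ((P[0],P[3]),(P[1],P[2]))])
cv2.imwrite('pics/w1c.png',cv2.resize(img[90:340,140:500],None,fx=2.2,fy=2.2,interpolation=cv2.INTER_CUBIC))
E
```

```text
[321.58397933 218.74418605] [ 17  13  20  31 387] (array([321.5, 219. ]), (30.0, 19.0), 90.0)
....................................................
....................................................
....................................................
....................................................
....................................................
....................................................
....................................................
....................................................
....................................................
....................................................
....................................................
....................................................
....................................................
.......................########.....................
......................#########.....................
......................##########....................
......................##########....................
.....................####....###....................
....................#####....#####..................
[... 1311 characters left out ...]
..............
....................................................
....................................................
....................................................
....................................................
....................................................
....................................................
....................................................
....................................................
knob [0.5145292  0.07144288 0.13      ]
[[ 0.4565 -0.0885]
 [ 0.4021  0.2015]
 [ 0.615   0.2421]
 [ 0.6664 -0.0511]]
mean [0.53499677 0.07600074]
yaw 0.18533493877809615 0.1734879330416477
yaw x [np.float64(0.17614806589992055), np.float64(0.18875916847823024)]
```

View pics/w1c.png

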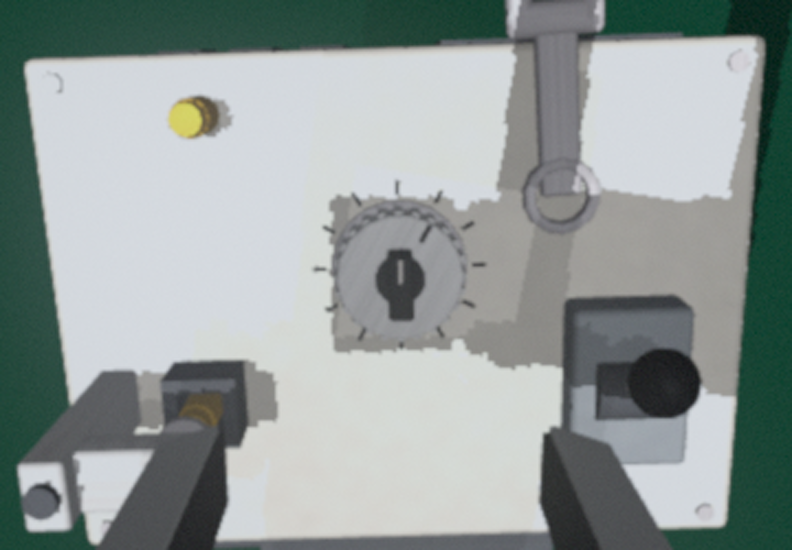

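The crop confirms the bar lies along the machine's x and the area around the knob is clear. The machine is at about (0.535, 0.076) with yaw about 0.18. I'll descend for a second view to get heights.

```bash
python3 go.py .5148 .0718 .2 3.322
```

```text
t 2.55 pos [0.5119 0.0661 0.3003] rot [-3.142 -0.    -2.987] q6 -1.707 move [-0.15  0.21  4.01] -0.24
```

Call:
servo_tool(
  moves=[
    [-0.15,0.21,1.2,-0.25,0.3],
    [-0.15,0.21,2.4,-0.25,0.3],
    [-0.15,0.21,3.5,-0.25,0.3],
    [-0.15,0.21,4,-0.25,0.3],
    [-0.15,0.21,4,-0.25,0.3],
    [-0.15,0.21,4,-0.25,0.3],
  ],
)

```text
time: 3.05
tool_pos: [0.5148, 0.0719, 0.2007]
ee_rot: [-3.142, -0.001, -2.959]
wrist_force: [-0.4, -0.5, 0.8]
width: 0.0658
finger_force: 0.0
```

Run:
```python
from k import *
o,s=snap('wrist','w2.png'); print(o['tool_pos'],o['ee_rot'][2]); np.save('o2.npy',o,allow_pickle=True)
img=s['image']; o1=np.load('o1.npy',allow_pickle=True).item()
# expected pixel of knob top
T=np.eye(4);T[:3,:3]=R.from_euler('xyz',o['ee_rot']).as_matrix();T[:3,3]=o['tool_pos'];T=T@np.array(s['T_tool_cam'])
p=T[:3,:3].T@(np.array([.5148,.0718,.13])-T[:3,3]); u=s['fx']*p[0]/p[2]+s['cx'];v=s['fy']*p[1]/p[2]+s['cy'];print(u,v)
c,st,rr,m=knob(img,int(u),int(v),36); print(c,st,rr)
for row in m[::2]: print(''.join('.#'[v] for v in row))
print('z.13',onz(s,*rr[0],.13,o),'tri',tri(ray(s,*rr[0],o),ray(s,321.5,219,o1)))
cv2.imwrite('pics/w2v.png',img)
```

```text
[0.51482943 0.07186918 0.20067382] -2.958718443696338
316.47896114990516 251.9627728804192
[316.0816568 249.6816568] [ 22  14  29  44 845] (array([316. , 250.5]), (43.0, 28.0), 90.0)
......................................................##................
.....................................................##.................
....................................................##..................
...................................................##...................
..................................................##....................
........................................................................
........................................................................
...............................###########..............................
.............................###############............................
.............................###############............................
...........................###################..........................
.........................##########...##########........................
........................###########....##
[... 1089 characters left out ...]
#########............................
..............................##############............................
........................................................................
.............#.............................................#............
............#...............................................##..........
........................................................................
........................................................................
........................................................................
........................................................................
z.13 [0.513913   0.07133363 0.13      ] tri [0.51624923 0.07180316 0.12268736]
```

View pics/w2.png

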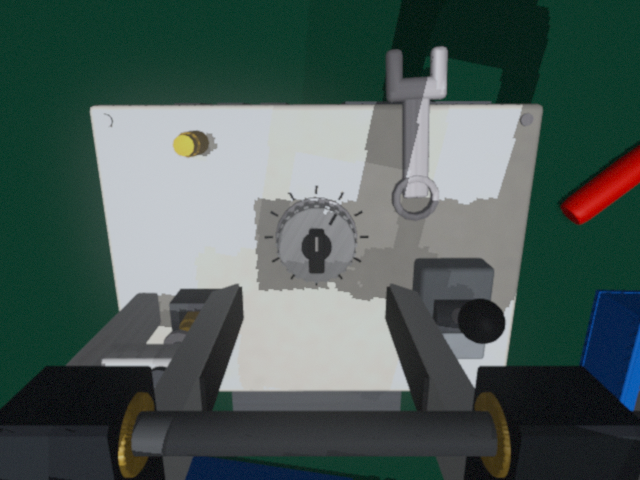

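The second view shows the knob at (316,250), the lock ball at (481,320), the ring tick at (336,217), and top corners at (92,107) and (541,105). I'll check heights from the two views.

```bash
python3 - <<'E'
from h import *
o1,o2=[np.load(f'o{i}.npy',allow_pickle=True).item() for i in (1,2)]
s=robot.snapshot('wrist')
def ball(f,x,y,r):
    c=cv2.imread('pics/'+f)[y-r:y+r,x-r:x+r]; m=(c.max(2)<40).astype(np.uint8)
    m=cv2.morphologyEx(m,cv2.MORPH_OPEN,np.ones((11,11)))
    k=max(cv2.findContours(m,0,2)[0],key=cv2.contourArea); (a,b),q=cv2.minEnclosingCircle(k); return a+x-r,b+y-r,q
b1=ball('w1.png',442,264,30);b2=ball('w2.png',481,320,40);print(b1,b2)
for n,a,b in [('ball',b1[:2],b2[:2]),('cornR',(152.5,118.5),(92.5,106.5)),('cornL',(487,107),(541,105)),('tick',(333.5,196),(336,216)),('spare',(226,143),(186,144))]:
    print(n,tri(ray(s,*a,o1),ray(s,*b,o2)).round(4))
E
python3 go.py .5152 .0720 .119 3.322
```

```text
(441.5, 255.0, 7.43313455581665) (480.5, 319.5, 24.135135650634766)
ball [0.5161 0.1583 0.1852]
cornR [ 0.4565 -0.0906  0.0843]
cornL [0.4013 0.2045 0.0818]
tick [0.5024 0.0832 0.0772]
spare [ 0.4643 -0.0155  0.1256]
t 3.15 pos [0.516  0.0719 0.2028] rot [-3.141  0.004 -2.958] q6 -1.724 move [0.04 0.01 3.35] 0.03
```

Call:
servo_tool(
  moves=[
    [0,0,1,0,0.5],
    [0,0,2,0,0.5],
    [0,0,2.6,0,0.5],
    [0,0,3,0,0.6],
    [0,0,3.2,0,0.6],
    [0,0,3.2,0,0.6],
    [0,0,3.2,0,0.6],
  ],
)

```text
time: 3.73
tool_pos: [0.5159, 0.0719, 0.122]
ee_rot: [-3.141, 0.003, -2.958]
wrist_force: [-0.7, -0.1, -0.2]
width: 0.0376
finger_force: 0.0
```

Run:
```python
from k import *
o,s=snap('wrist','w3.png'); print(o['tool_pos'],o['ee_rot'],o['wrist_force'],o['wrist_torque'],o['width'])
o=robot.get_obs();print(o['tool_pos'])
```

```text
[0.51587406 0.07192836 0.12199844] [-3.14114541e+00  2.55581878e-03 -2.95804822e+00] [-0.66923305 -0.09587695 -0.17092549] [ 0.09686294 -0.07722411  0.03527387] 0.037594983417702614
[0.51603426 0.0719301  0.12227176]
```

View pics/w3.png

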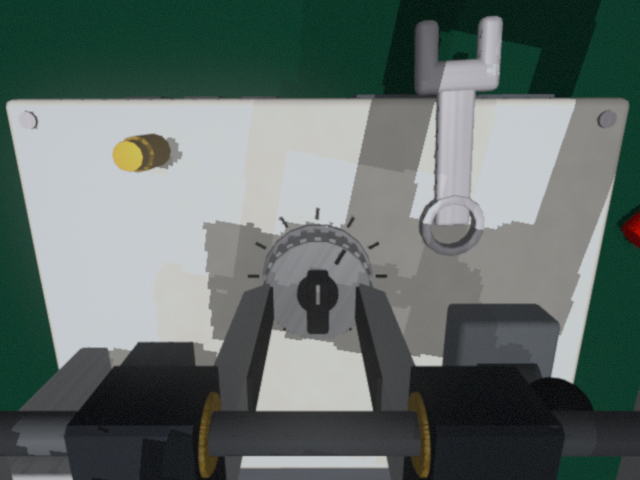

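The view shows the bar at (317,301), centred between the fingertips at (262,288) and (369,288). I'll lower about 3 mm more and close.

Call:
servo_tool(
  moves=[
    [0,0,0.06,0,0.7],
    [0,0,0.12,0,0.8],
    [0,0,0.12,0,0.9],
    [0,0,0.12,0,1],
    [0,0,0.12,0,1],
    [0,0,0.12,0,1],
    [0,0,0.12,0,1],
    [0,0,0.12,0,1],
  ],
)

```text
time: 4.45
tool_pos: [0.5147, 0.0732, 0.1176]
ee_rot: [3.139, 0.0, -2.957]
wrist_force: [-1.2, 5.8, 1.1]
width: 0.0095
finger_force: 30.0
```

```bash
cat > st.py <<'E'
from bench import robot
o=robot.get_obs();print(o['time'],o['tool_pos'].round(4),o['ee_rot'].round(4),'F',o['wrist_force'].round(2),'T',o['wrist_torque'].round(3),'jt6',o['joint_torque'][5].round(3),'q6',o['joint_positions'][5].round(4),o['width'],o['finger_force'])
E
python3 st.py
```

```text
4.45 [0.5147 0.0732 0.1176] [ 3.1391e+00  3.0000e-04 -2.9572e+00] F [-1.23  5.83  1.09] T [1.073 0.089 0.04 ] jt6 0.01 q6 -1.7247 0.009529793805804357 30.000146627426147
```

Call:
servo_tool(
  moves=[
    [0,0.05,0,0.25,1],
    [0,0.05,0,0.5,1],
    [0,0.05,0,0.75,1],
    [0,0.05,0,1,1],
  ],
)

```text
time: 4.78
tool_pos: [0.5147, 0.0733, 0.1176]
ee_rot: [-3.141, 0.0, -3.063]
wrist_force: [-1.0, 2.3, 0.4]
width: 0.0097
finger_force: 30.1
```

```bash
python3 st.py
```

```text
4.7833 [0.5147 0.0733 0.1176] [-3.1415e+00  2.0000e-04 -3.0629e+00] F [-0.97  2.34  0.44] T [ 0.561 -0.052  0.261] jt6 0.037 q6 -1.6171 0.00968713403156915 30.122421383857727
```

Call:
servo_tool(
  moves=[
    [0,0,0,0.25,1],
    [0,0,0,0.5,1],
    [0,0,0,0.75,1],
    [0,0,0,1,1],
  ],
)

```text
time: 5.12
tool_pos: [0.5147, 0.0733, 0.1176]
ee_rot: [-3.142, 0.0, 3.116]
wrist_force: [-0.2, 2.7, 0.6]
width: 0.0098
finger_force: 30.1
```

```bash
python3 st.py
```

```text
5.1167 [0.5147 0.0733 0.1176] [-3.1415e+00  3.0000e-04  3.1156e+00] F [-0.21  2.66  0.63] T [ 0.561 -0.06   0.292] jt6 0.037 q6 -1.5123 0.009794797155353394 30.12246161699295
```

Call:
servo_tool(
  moves=[
    [0,0,0,0.25,1],
    [0,0,0,0.5,1],
    [0,0,0,0.75,1],
    [0,0,0,1,1],
  ],
)

```text
time: 5.45
tool_pos: [0.5147, 0.0733, 0.1176]
ee_rot: [-3.142, 0.0, 3.011]
wrist_force: [-0.6, 2.9, 1.3]
width: 0.01
finger_force: 30.1
```

```bash
python3 st.py
```

```text
5.45 [0.5147 0.0733 0.1176] [-3.1416e+00  3.0000e-04  3.0109e+00] F [-0.58  2.91  1.32] T [ 0.536 -0.072  0.249] jt6 0.037 q6 -1.4076 0.010029259418118379 30.12250453233719
```

Call:
servo_tool(
  moves=[
    [0,0,0,0.25,1],
    [0,0,0,0.5,1],
    [0,0,0,0.75,1],
    [0,0,0,1,1],
  ],
)

```text
time: 5.78
tool_pos: [0.5147, 0.0733, 0.1176]
ee_rot: [3.142, 0.0, 2.906]
wrist_force: [-1.0, 2.9, 0.2]
width: 0.0095
finger_force: 30.1
```

```bash
python3 st.py
```

```text
5.7833 [0.5147 0.0733 0.1176] [3.1416e+00 3.0000e-04 2.9062e+00] F [-1.    2.89  0.21] T [ 0.566 -0.041  0.253] jt6 0.037 q6 -1.3029 0.009451716196075339 30.122398138046265
```

Call:
servo_tool(
  moves=[
    [0,0,0,0.25,1],
    [0,0,0,0.5,1],
    [0,0,0,0.75,1],
    [0,0,0,1,1],
  ],
)

```text
time: 6.12
tool_pos: [0.5147, 0.0733, 0.1177]
ee_rot: [3.141, 0.0, 2.801]
wrist_force: [0.0, 2.9, 0.4]
width: 0.0098
finger_force: 30.1
```

```bash
python3 st.py
```

```text
6.1167 [0.5147 0.0733 0.1177] [3.1415e+00 4.0000e-04 2.8014e+00] F [0.03 2.88 0.39] T [ 0.594 -0.081  0.188] jt6 0.037 q6 -1.1982 0.009798224467874834 30.122452676296234
```

Call:
servo_tool(
  moves=[
    [0,0,0,0.25,1],
    [0,0,0,0.5,1],
    [0,0,0,0.75,1],
    [0,0,0,1,1],
  ],
)

```text
time: 6.45
tool_pos: [0.5147, 0.0733, 0.1176]
ee_rot: [3.141, 0.0, 2.697]
wrist_force: [-0.0, 2.7, 1.0]
width: 0.01
finger_force: 30.1
```

```bash
python3 st.py
```

```text
6.45 [0.5147 0.0733 0.1176] [3.1415e+00 3.0000e-04 2.6967e+00] F [-0.01  2.68  0.96] T [ 0.56  -0.06   0.316] jt6 0.037 q6 -1.0935 0.009953449795868782 30.12230694293976
```

Call:
servo_tool(
  moves=[
    [0,0,0,0.25,1],
    [0,0,0,0.5,1],
  ],
)

```text
time: 6.62
tool_pos: [0.5147, 0.0734, 0.1176]
ee_rot: [3.141, 0.0, 2.644]
wrist_force: [-0.8, 2.2, 1.0]
width: 0.0098
finger_force: 30.1
```

```bash
python3 st.py
```

```text
6.6167 [0.5147 0.0734 0.1176] [3.1414e+00 3.0000e-04 2.6444e+00] F [-0.84  2.17  0.97] T [0.577 0.    0.361] jt6 0.037 q6 -1.0411 0.009845294988031852 30.122315883636475
```

Call:
servo_tool(
  moves=[
    [0,0,0,0.25,1],
    [0,0,0,0.5,1],
  ],
)

```text
time: 6.78
tool_pos: [0.5148, 0.0734, 0.1177]
ee_rot: [3.141, 0.0, 2.592]
wrist_force: [-1.3, 2.9, 0.5]
width: 0.0094
finger_force: 30.1
```

```bash
python3 st.py
```

```text
6.7833 [0.5148 0.0734 0.1177] [3.1414e+00 3.0000e-04 2.5920e+00] F [-1.28  2.94  0.48] T [ 0.543 -0.115  0.321] jt6 0.037 q6 -0.9887 0.009408284662511757 30.12225866317749
```

Call:
servo_tool(
  moves=[
    [0,0,0,0.25,1],
    [0,0,0,0.5,1],
  ],
)

```text
time: 6.95
tool_pos: [0.5148, 0.0733, 0.1176]
ee_rot: [3.141, 0.0, 2.54]
wrist_force: [-0.2, 3.0, 0.6]
width: 0.0096
finger_force: 30.4
```

```bash
python3 st.py
```

```text
6.95 [0.5148 0.0733 0.1176] [3.1414e+00 4.0000e-04 2.5399e+00] F [-0.18  3.    0.57] T [ 0.537 -0.047  0.388] jt6 0.142 q6 -0.9366 0.009594027505364672 30.382851362228394
```

Torque and finger force stepped up together (joint 6 torque from 0.037 to 0.142): the foot touched just before this reading. I need about 0.14 rad more.

Call:
servo_tool(
  moves=[
    [0,0,0,0.25,1],
    [0,0,0,0.5,1],
  ],
)

```text
time: 7.12
tool_pos: [0.5148, 0.0734, 0.1176]
ee_rot: [3.141, 0.0, 2.488]
wrist_force: [0.1, 1.7, 1.8]
width: 0.01
finger_force: 30.5
```

```bash
python3 st.py
```

```text
7.1167 [0.5148 0.0734 0.1176] [3.1414e+00 3.0000e-04 2.4877e+00] F [0.11 1.73 1.82] T [ 0.493 -0.07   0.45 ] jt6 0.166 q6 -0.8843 0.009986954909293595 30.494996309280396
```

Call:
servo_tool(
  moves=[
    [0,0,0,0.25,1],
    [0,0,0,0.5,1],
  ],
)

```text
time: 7.28
tool_pos: [0.5148, 0.0733, 0.1176]
ee_rot: [3.141, 0.0, 2.435]
wrist_force: [-0.5, 2.3, 0.3]
width: 0.01
finger_force: 30.6
```

```bash
python3 st.py
```

```text
7.2833 [0.5148 0.0733 0.1176] [3.1414e+00 4.0000e-04 2.4354e+00] F [-0.5   2.25  0.34] T [ 0.516 -0.027  0.372] jt6 0.19 q6 -0.8321 0.010005521108170663 30.625942647457123
```

Call:
servo_tool(
  moves=[
    [0,0,0,0.2,1],
    [0,0,0,0.35,1],
  ],
)

```text
time: 7.45
tool_pos: [0.5148, 0.0733, 0.1176]
ee_rot: [3.141, 0.0, 2.398]
wrist_force: [0.4, 3.6, 1.0]
width: 0.0099
finger_force: 30.7
```

```bash
python3 st.py
```

```text
7.45 [0.5148 0.0733 0.1176] [3.1413e+00 3.0000e-04 2.3983e+00] F [0.37 3.57 1.01] T [ 0.599 -0.055  0.472] jt6 0.342 q6 -0.7951 0.009936125103320058 30.725170075893402
```

Call:
servo_tool(
  moves=[
    [0,0,0,0,1],
    [0,0,0,0,1],
  ],
)

```text
time: 7.62
tool_pos: [0.5147, 0.0734, 0.1176]
ee_rot: [3.141, 0.0, 2.399]
wrist_force: [-0.2, 2.7, 1.5]
width: 0.01
finger_force: 30.6
```

```bash
python3 st.py
```

```text
7.6167 [0.5147 0.0734 0.1176] [3.1412e+00 1.0000e-04 2.3992e+00] F [-0.22  2.7   1.45] T [ 0.631 -0.061  0.443] jt6 0.461 q6 -0.7961 0.009988994164088218 30.624336898326874
```

Call:
servo_tool(
  moves=[
    [0,0,0,0,0.85],
    [0,0,0,0,0.7],
    [0,0,0,0,0.6],
    [0,0,0,0,0.6],
    [0,0,-1,0,0.6],
    [0,0,-2.4,0,0.6],
    [0,0,-3.8,0,0.6],
    [0,0,-5,0,0.6],
    [0,0,-5,0,0.6],
    [0,0,-5,0,0.6],
  ],
)

```text
time: 8.45
tool_pos: [0.5158, 0.0728, 0.2449]
ee_rot: [3.138, 0.004, 2.398]
wrist_force: [0.1, 0.1, -0.5]
width: 0.0376
finger_force: 0.0
```

```bash
python3 st.py; python3 go.py .5 .09 .28 3.322
python3 - <<'E'
from h import *
o,s=snap('wrist','w4.png')
E
```

```text
8.45 [0.5158 0.0728 0.2449] [3.1384 0.0041 2.3979] F [ 0.09  0.12 -0.53] T [ 0.009 -0.132 -0.002] jt6 0.001 q6 -0.7954 0.037584399358928815 0.0
t 8.45 pos [0.5158 0.0728 0.2449] rot [3.138 0.004 2.398] q6 -0.795 move [ 0.93  0.08 -1.41] -8.82
```

View pics/w4.png

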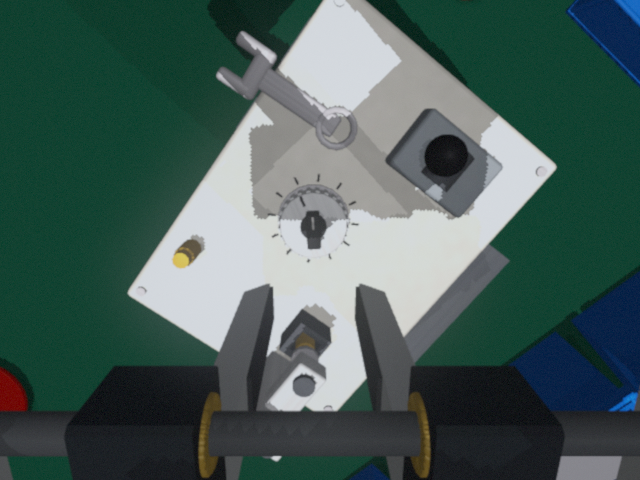

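The ring tick is at (303,200), about 21° left of the image's up direction. With the 53° view turn, that means the ring has not moved. The bar has turned and the lock ball is at (446,156). I'll measure the ball now.

Run:
```python
from h import *
o2=np.load('o2.npy',allow_pickle=True).item(); o4=robot.get_obs(); s=robot.snapshot('wrist')
def ball(f,x,y,r):
    c=cv2.imread('pics/'+f)[y-r:y+r,x-r:x+r]; m=(c.max(2)<45).astype(np.uint8)
    m=cv2.morphologyEx(m,cv2.MORPH_OPEN,cv2.getStructuringElement(2,(21,21)))
    k=max(cv2.findContours(m,0,2)[0],key=cv2.contourArea); (a,b),q=cv2.minEnclosingCircle(k); return a+x-r,b+y-r,q
b2=ball('w2.png',481,320,40);b4=ball('w4.png',446,156,40);print(b2,b4)
p=tri(ray(s,*b2[:2],o2),ray(s,*b4[:2],o4)); print('ball',p)
c=np.array([.535,.076]);y=.181;M=np.array([[np.cos(y),-np.sin(y)],[np.sin(y),np.cos(y)]])
print('in machine',M.T@(p[:2]-c),'pivot world',c+M@[.03,.095])
```

```text
(481.0, 319.5, 23.900936126708984) (445.79508209228516, 156.20491790771484, 21.91765022277832)
ball [0.52646708 0.16946423 0.16472586]
in machine [0.00843128 0.09347345] pivot world [0.54740866 0.1748485 ]
```

```bash
python3 go.py .4905 .1634 .245 3.322
```

```text
t 8.55 pos [0.5141 0.0729 0.2411] rot [-3.140e+00 -1.000e-03  2.398e+00] q6 -0.795 move [ 3.15  2.02 -0.16] -8.82
```

Call:
servo_tool(
  moves=[
    [0.8,0.5,0,-1.1,1],
    [1.6,1,0,-2.2,1],
    [2.4,1.5,0,-3.3,1],
    [3.15,2,0,-4.4,1],
    [3.15,2,0,-5.5,1],
    [3.15,2,0,-6.6,1],
    [3.15,2,0,-7.7,1],
    [3.15,2,0,-8.8,1],
    [3.15,2,0,-8.8,1],
    [3.15,2,0,-8.8,1],
  ],
)

```text
time: 9.38
tool_pos: [0.4897, 0.163, 0.2403]
ee_rot: [-3.141, -0.004, -2.966]
wrist_force: [0.2, -0.8, 0.4]
width: 0.0005
finger_force: 0.0
```

```bash
python3 go.py .4905 .1634 .147 3.322; python3 st.py
```

```text
t 9.3833 pos [0.4897 0.163  0.2403] rot [-3.141 -0.004 -2.966] q6 -1.535 move [-0.05  0.01  3.73] -0.05
9.3833 [0.4897 0.163  0.2403] [-3.1412 -0.0038 -2.9662] F [ 0.15 -0.81  0.45] T [ 0.101 -0.117  0.023] jt6 -0.11 q6 -1.5346 0.00045973498082746927 0.0
```

Call:
servo_tool(
  moves=[
    [0,0,1,0,1],
    [0,0,2,0,1],
    [0,0,3,0,1],
    [0,0,3.75,0,1],
    [0,0,3.75,0,1],
    [0,0,3.75,0,1],
  ],
)

```text
time: 9.88
tool_pos: [0.4894, 0.1629, 0.147]
ee_rot: [-3.141, -0.004, -2.965]
wrist_force: [0.7, 0.1, 0.7]
width: 0.0003
finger_force: 0.0
```

Call:
servo_tool(
  moves=[
    [-0.2,0,0,0,1],
    [-0.4,0,0,0,1],
    [-0.6,0,0,0,1],
    [-0.8,0,0,0,1],
    [-1,0,0,0,1],
  ],
)

```text
time: 10.3
tool_pos: [0.5157, 0.1679, 0.1498]
ee_rot: [3.142, 0.0, -2.963]
wrist_force: [-1.6, 0.0, 1.3]
width: 0.0004
finger_force: 1.2
```

```bash
python3 st.py
```

```text
10.3 [0.5157 0.1679 0.1498] [ 3.1415e+00  5.0000e-04 -2.9633e+00] F [-1.63  0.03  1.27] T [0.008 0.337 0.007] jt6 0.012 q6 -1.539 0.00037652523380586633 1.192401833832264
```

Call:
servo_tool(
  moves=[
    [-0.2,0,0,0,1],
    [-0.4,0,0,0,1],
    [-0.6,0,0,0,1],
    [-0.8,0,0,0,1],
    [-1,0,0,0,1],
    [-1.15,0,0,0,1],
  ],
)

```text
time: 10.8
tool_pos: [0.5439, 0.1729, 0.1483]
ee_rot: [-3.142, -0.0, -2.963]
wrist_force: [-2.0, -0.2, -0.6]
width: 0.0007
finger_force: 0.7
```

Call:
servo_tool(
  moves=[
    [-0.08,0,0,0,1],
    [-0.16,0,0,0,1],
  ],
)

```text
time: 10.97
tool_pos: [0.5472, 0.1735, 0.1479]
ee_rot: [-3.141, -0.002, -2.963]
wrist_force: [-0.9, -0.0, -1.1]
width: 0.0
finger_force: 0.8
```

Call:
servo_tool(
  moves=[
    [-0.08,0,0,0,1],
    [-0.08,0,0,0,1],
  ],
)

```text
time: 11.13
tool_pos: [0.5486, 0.1737, 0.148]
ee_rot: [-3.141, -0.003, -2.963]
wrist_force: [-2.4, 0.4, -1.6]
width: 0.0005
finger_force: 1.4
```

Call:
servo_tool(
  moves=[
    [-0.08,0,0,0,1],
    [-0.08,0,0,0,1],
  ],
)

```text
time: 11.3
tool_pos: [0.5488, 0.1737, 0.148]
ee_rot: [-3.141, -0.006, -2.963]
wrist_force: [-7.1, -1.5, -0.1]
width: 0.0009
finger_force: 3.7
```

Call:
servo_tool(
  moves=[
    [-0.08,0,0,0,1],
    [-0.08,0,0,0,1],
  ],
)

```text
time: 11.47
tool_pos: [0.549, 0.1738, 0.1479]
ee_rot: [-3.141, -0.011, -2.963]
wrist_force: [-11.9, -1.9, 2.7]
width: 0.0003
finger_force: 5.9
```

Force rose at the end stop, so the lever is fully over. I'll back off and rise.

Call:
servo_tool(
  moves=[
    [0.3,0,0,0,1],
    [0.8,0,0,0,1],
    [1.2,0,0,0,1],
    [1.2,0,-1,0,1],
    [1.2,0,-2,0,1],
    [1.2,0,-3.5,0,1],
    [1.2,0,-5,0,1],
    [1.2,0,-5,0,1],
    [1.2,0,-5,0,1],
  ],
)

```text
time: 12.22
tool_pos: [0.5254, 0.1696, 0.278]
ee_rot: [3.141, 0.01, -2.963]
wrist_force: [-0.6, 0.0, -0.8]
width: 0.0005
finger_force: 0.0
```

```bash
python3 st.py
python3 - <<'E'
from h import *
snap('wrist','w5.png')
E
```

```text
12.2167 [0.5254 0.1696 0.278 ] [ 3.1415  0.0099 -2.9632] F [-0.64  0.04 -0.81] T [ 0.118 -0.149 -0.015] jt6 -0.0 q6 -1.5396 0.0005427369982928683 0.0
```

View pics/w5.png

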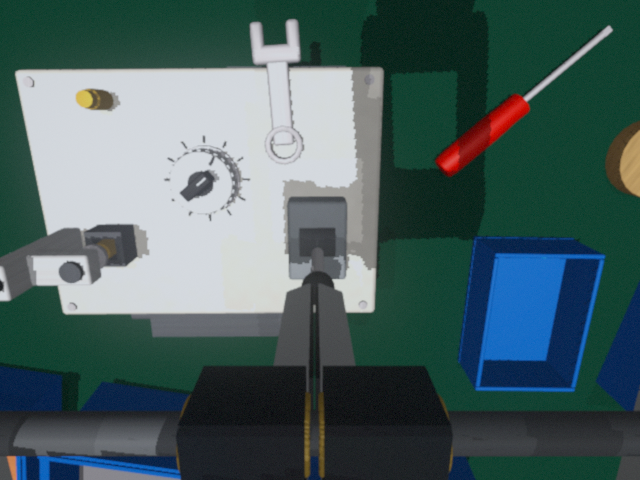

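The lever now leans to the back, with the ball at about (317,283). The bar is turned and stays where I left it at (203,184), and the spare and spanner are where they were.

```bash
python3 -c "
from bench import robot
print(robot.close_job())"
```

```text
the job is handed in; nothing more can be done
None
```

The job is handed in: I turned the inner knob clockwise until the foot bore on the contact at about 12 N (judged from torque and angle), the outer ring stayed put in the wrist view, the lock lever is pushed fully over to its stop, and the arm is clear with the loose things left alone.

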